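# Kickstand down, hold the bike frame upright

### The job

The red bike-frame stub on the tilting stand must be ready for its kickstand to be checked. First, while the frame still leans on its rest, flip the yellow kickstand all the way down past its over-centre spring so that it stays down; then take the frame by its black rubber grip, bring it upright and finish while still holding it there upright and still, since it tips over if let go. Leave the other things on the bench where they are.

Things in the scene. Friction and masses are not known exactly. Their poses are not given: they have to be found in the camera images.
- stand: fixed tilting stand: grey base plate 300 (its x) x 170 (its y) x 20 mm, with two steel lugs and a yellow padded rest post 95 mm tall on its -y side near its +x end. Origin at the centre of its underside on the bench, z up. It carries the red tube frame on a hinge line that runs along the stand's x axis, 50 mm above the bench
- hinge_mid (a point): point on the frame's hinge line, midway between the lugs, 50 mm above the bench; axes as the stand's: x along the hinge line, z up
- frame (a joint): tilt of the red tube frame (1.8 kg, 250 mm tall upright) about the hinge line, rad: 0 = upright, positive = leaning to the stand's -y side; starts on its stop at 0.38, other stop -0.15. Turns freely; a heavy hub drum on its -y side makes it always fall back that way if let go, even from upright. Pushing at the grip takes about 2.5 N upright, 5 N on the rest
- grip: centre of the black rubber grip sleeve on the frame's top tube: 28 mm in diameter, 75 mm long along the hinge line, 185 mm from the hinge line, 90 mm towards +x from hinge_mid. The tubes carrying it join outside the sleeve, so fingers can straddle it. Axes: x along the sleeve, z away from the hinge line (up when upright), y across the frame
- kickstand (a joint): angle of the yellow kickstand leg about its pivot, rad: 0 = stowed (leg points to the frame's -x, 10 degrees above level), growing as the foot goes down; 1.80 = fully down (end stop, foot just clear of the plate). An over-centre spring drives it away from its dead centre at about 0.65: back to 0 before, on to 1.80 after. Takes under 5 N at the foot
- kick_pivot (a point): pivot of the kickstand leg: on the frame 115 mm from the hinge line, 30 mm towards -x from hinge_mid and 41 mm to the frame's +y side (the upper side while it leans). The leg turns about the frame's y axis
- kick_foot (a point): centre of the kickstand's black rubber foot (28 mm along the leg, 26 mm wide, 14 mm thick), 115 mm from the pivot; the leg between is a yellow bar 14 mm wide and 11 mm thick. Axes turn with the leg
- squeeze_bottle: white squeeze bottle with a red cap, 60 mm across, 150 mm tall, standing on the bench; bystander; origin at the centre of its underside
- spray_can: blue can, 60 mm across, 170 mm tall, standing on the bench; bystander; origin at the centre of its underside
- hammer: hammer lying on the bench; bystander; its handle points along its own -x
- wire_brush: brush lying on the bench; bystander; its handle points along its own -x
- wrench: steel wrench lying on the bench; bystander; its handle points along its own -x
- magnet_square: small red L-shaped welding square, 90 x 20 mm, 74 mm tall; bystander; origin at the centre of its underside
- tube_offcut: steel square-tube offcut 130 x 30 x 30 mm, long along its own x, lying beside the stand on the kickstand's side; bystander; origin at the centre of its underside

How it is judged (in metres and radians):
On the way, in this order (a step that is already met when the one before it is completed fails the run):
1. the kickstand is fully down while the frame still leans on its rest (value of joint kickstand above 1.65 rad and value of joint frame above 0.2 rad), for 0.2 s.
2. the frame is upright, held by its grip, kickstand still down (value of joint frame between -0.07 and 0.07 rad and value of joint kickstand above 1.65 rad and contact force between the fingers and grip above 0.8 N), for 0.2 s.
At the end, for the whole second after the job is handed in: the fingers still hold the frame by its rubber grip (at least 0.8 N), the frame is upright within 0.07 rad (4 degrees) and still (under 0.05 rad/s), the kickstand is down (joint above 1.65 rad), and no bystander touches or props the stand or frame (all of step 2 and velocity of joint frame between -0.05 and 0.05 rad/s and contact force between stand and squeeze_bottle below 0.3 N and contact force between stand and spray_can below 0.3 N and contact force between stand and hammer below 0.3 N and contact force between stand and wire_brush below 0.3 N and contact force between stand and wrench below 0.3 N and contact force between stand and magnet_square below 0.3 N and contact force between stand and tube_offcut below 0.3 N); the arm keeps its last pose, push and grip.
It fails at once if a bystander was moved more than 30 mm or knocked over (distance of any of squeeze_bottle, spray_can, hammer, wire_brush, wrench, magnet_square, tube_offcut from where it was at the start of the episode above 0.03 m or angle between any of squeeze_bottle, spray_can, magnet_square's own z axis and vertical above 0.6 rad).
It also fails if it takes over 48 s, if anything falls off the work surface, if the arm or the gripper's body presses on something with over 40 N, if the wrist force passes 120 N, or if a joint passes its speed limit or range.

### The arm

A 6-joint arm with a two-finger parallel gripper is mounted at the origin on the work surface. World frame = base frame: x ahead of the robot, y to its left, z up, the work surface at z = 0. Lengths are in m, angles in degrees, forces in N, time in s.
With the tool pointing down it reaches from about 0.375 to 0.9 m from the base axis. Payload 3.1 kg.
Tool frame: the origin (TCP) lies on the centre line of the jaws, within the pads' length; the fingertips stand 19 mm ahead of it and the grasp point (between the pads) is the TCP; z points along the fingers, y is the direction in which the jaws open and shut (so a half turn about z gives the same grasp; the last joint's range is limited). The gripper opens to 87 mm and grips with 3 to 60 N. Pads are 19 mm wide; open, the fingers measure 117 mm over their backs; the gripper's body (75 mm by 190 mm) begins 51 mm behind the grasp point.
Start: joints at [-84.196, 30.224, 82.088, -0, 67.689, -10.227], TCP at [0.173, -0.601, 0.242] pointing down, gripper open.
Joint ranges: [-176.69, 176.69], [-43.24, 126.21], [12.49, 139.97], [-82, 262], [0, 151.66], [-163.58, 163.58]. Speed limits (degrees/s): [159.86, 159.86, 180, 180, 180, 180].

### API

Orientations are given as a 3x3 rotation matrix whose columns are the frame's x, y, z axes.
In Python, from rig import bot gives the robot as it stands.
- The arm moves only by the tool carry_out, never from a script. Its argument "targets" is a list of rows, each a list of 6 numbers: the shift along the tool's x, y, z each as a share of 200 mm, from -1 to 1, then the turn, a rotation vector about the tool's x, y, z each as a share of pi/2 rad, from -1 to 1. In form: [[dx, dy, dz, ax, ay, az], ...]. A call has 1 to 20 rows; each row is the pose to reach, as a shift and turn from the pose measured when the call began, along the tool's axes at that moment; what a row does not reach only later rows make up. A row lasts 1/8 s, in which the tool goes at most 62.5 mm and 10.7 degrees, less where a joint would pass 70% of its speed; a pose out of reach is approached as far as the arm can. A call with a number of a shift or a turn outside -1 to 1 is refused whole. A call with a gripper value outside its range is refused whole. "jaw" is the gripper's target within -1 to 1 (fully open at 1, half-way at 0, shut at -1), set as the call begins (left out, the last holds). The fingers move at their own pace and stop on an object; the grip force is fixed at half the most. Time passes only in rows, so rows that repeat a pose let the fingers close. It gives the time, the measured TCP pose, the force and the opening at its end, in the units of the state.
- bot.read_state(): the state, without advancing time (a new reading comes with each control period).
- bot.capture(name): name is "scene" or "side" or "wrist"; returns the picture (420x560x3 uint8, blue, green, red); there is no depth.
- bot.camera_info(name): a dict with "camera_matrix" (3x3 intrinsics, pixels), "view" (4x4, takes a point from world to camera coordinates); the wrist camera has in their place "mount" (4x4, takes a point from camera to tool coordinates, whose origin is the TCP and whose axes are the flange's). Camera axes: x right, y down, z forward; pixel columns grow to the right and rows downward; lengths in m; the calibration is good to about 2 mm. A picture is of the moment at which its call begins: read the wrist's pose just before it. camera_info takes no time and is no camera call.
- bot.hand_in(): hands the job in, once; it reports no verdict.
The state is a dict: "time_s": time; "joint_positions": joint angles; "qvel": joint speeds; "tau": joint torques, N m; "position": TCP position; "tcp_rot": TCP orientation; "force": force on the tool from outside, world axes, zero at the start; "moment": the same for the moment, N m; "opening": opening from 0.0 (shut) to 1.0 (fully open).
Only numpy, scipy, OpenCV 4.12 (cv2) and the standard library are available. Lean on these libraries where they do the work, as an engineer would, in place of code of your own. Each camera call takes 0.05 s, during which the arm holds its last target.

## Working session

There is one attempt and no reset: what is moved stays moved. The work goes in short steps, Python scripts to look and compute and a tool call to move; the robot and the scene stay as the last step left them, time stands still between calls to the robot, and variables do not carry over. Pictures are saved under pics/ and viewed, and the job is handed in when it is done.

Besides the shell and the picture viewer there is one more tool, called by a JSON object that holds its "api" and its "payload". carry_out: Moves the arm, as the interface text tells. Shift numbers are shares of 200 mm and turn numbers shares of pi/2 rad, none past 1 either way. Its arguments: {"type":"object","properties":{"targets":{"type":"array"},"jaw":{"type":"number"}},"required":["targets"]}

```bash
mkdir -p pics; ls; python3 - <<'E'
from rig import bot
import cv2
s=bot.read_state();print(s)
for n in["scene","side","wrist"]:
    cv2.imwrite(f"pics/{n}0.png",bot.capture(n));print(n,bot.camera_info(n))
E
```

```text
pics
{'time_s': 0.0, 'joint_positions': array([-8.41976821e+01,  3.02774550e+01,  8.21576626e+01,  1.03389943e-03,
        6.76898804e+01, -1.02270121e+01]), 'qvel': array([ 0.00899042, -0.02390711,  0.06749976,  0.02340441, -0.00337611,
       -0.028855  ]), 'tau': array([ 1.27501571e-04, -4.40043247e+01, -1.76593262e+01,  6.34314143e-02,
        5.82387589e-02, -1.71334655e-04]), 'position': array([ 0.17254431, -0.59997612,  0.24058072]), 'tcp_rot': array([[ 9.61122408e-01,  2.76122574e-01, -2.03946136e-04],
       [ 2.76122354e-01, -9.61120038e-01,  2.17213550e-03],
       [ 4.03758928e-04, -2.14400219e-03, -9.99997620e-01]]), 'force': array([-0.3744821 , -0.33258897,  0.338005  ]), 'moment': array([ 0.00142616,  0.00393342, -0.02133852]), 'opening': 0.9989123918265508}
scene {'camera_matrix': array([[459.26495669,   0.        , 279.50121716],
       [  0.        , 459.26495669, 209.86207261],
       [  0.        ,   0.        ,   1.        ]]), 'view': array([[ 0.26015144,  0.96550065,  0.01138951, -0.17647547],
       [ 0.69382866, -0.17872084, -0.69761068, -0.23381457],
       
[... 378 characters left out ...]
76698,  0.45937134, -0.75260474,  0.32913402],
       [ 0.52662223, -0.53779375, -0.65836685,  0.95463418],
       [ 0.        ,  0.        ,  0.        ,  1.        ]])}
wrist {'camera_matrix': array([[361.1303799 ,   0.        , 283.71088772],
       [  0.        , 361.1303799 , 211.09301561],
       [  0.        ,   0.        ,   1.        ]]), 'mount': array([[-6.43418551e-06, -9.70583030e-01, -2.40766655e-01,
         6.55276123e-02],
       [ 9.99999986e-01,  3.43237923e-05, -1.65090451e-04,
        -5.89938937e-04],
       [ 1.68498015e-04, -2.40766653e-01,  9.70583016e-01,
        -1.42709453e-01],
       [ 0.00000000e+00,  0.00000000e+00,  0.00000000e+00,
         1.00000000e+00]])}
```

View pics/scene0.png

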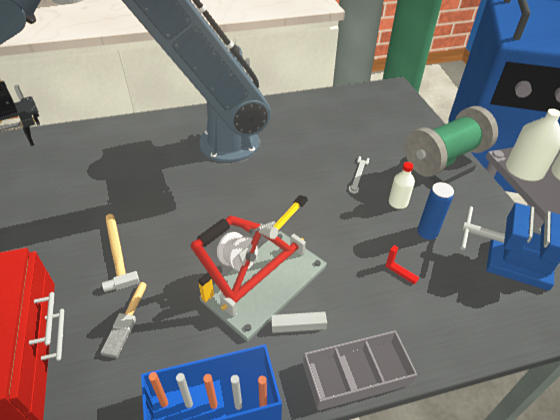

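View pics/side0.png

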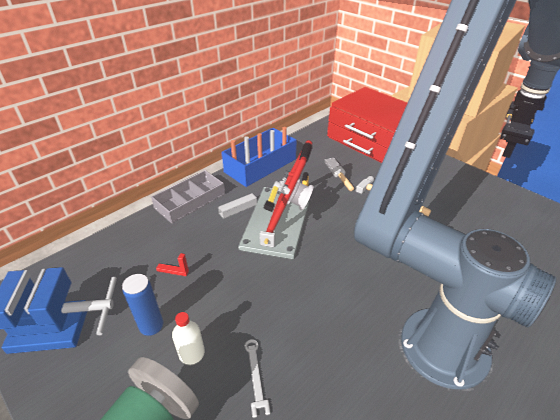

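View pics/wrist0.png

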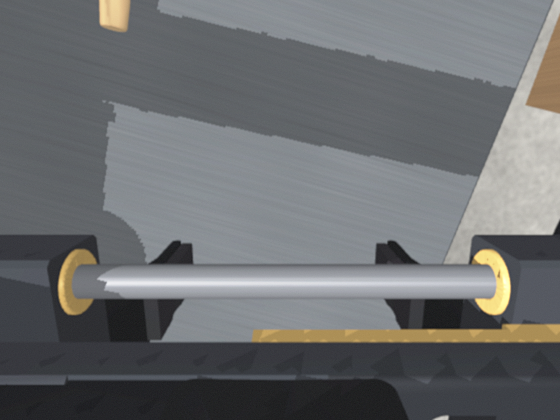

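```bash
cat > h.py <<'E'
import numpy as np,cv2
from rig import bot
def ray(n,u,v):
    c=bot.camera_info(n);K=c["camera_matrix"];V=c["view"]
    R=V[:3,:3];o=-R.T@V[:3,3];d=R.T@np.linalg.inv(K)@[u,v,1];return o,d/np.linalg.norm(d)
def plane(n,u,v,z):
    o,d=ray(n,u,v);return o+d*(z-o[2])/d[2]
def proj(n,p):
    c=bot.camera_info(n);q=c["view"][:3,:3]@p+c["view"][:3,3];q=c["camera_matrix"]@q;return q[:2]/q[2]
def tri(l):
    A=np.zeros((3,3));b=np.zeros(3)
    for n,u,v in l:
        o,d=ray(n,u,v);P=np.eye(3)-np.outer(d,d);A+=P;b+=P@o
    p=np.linalg.solve(A,b);return p,[np.round(proj(n,p)-[u,v],1) for n,u,v in l]
E
python3 - <<'E'
import cv2
a=cv2.imread("pics/scene0.png")[185:345,180:350];cv2.imwrite("pics/s0z.png",cv2.resize(a,None,fx=4.4,fy=3.7*1.0 if 0 else 3.7,interpolation=2)) if 0 else cv2.imwrite("pics/s0z.png",cv2.resize(a[:,:],None,fx=3.7,fy=3.7,interpolation=2))
a=cv2.imread("pics/side0.png")[135:265,210:330];cv2.imwrite("pics/d0z.png",cv2.resize(a,None,fx=4.5,fy=4.5,interpolation=2))
E
```

```text
(no output)
```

View pics/s0z.png

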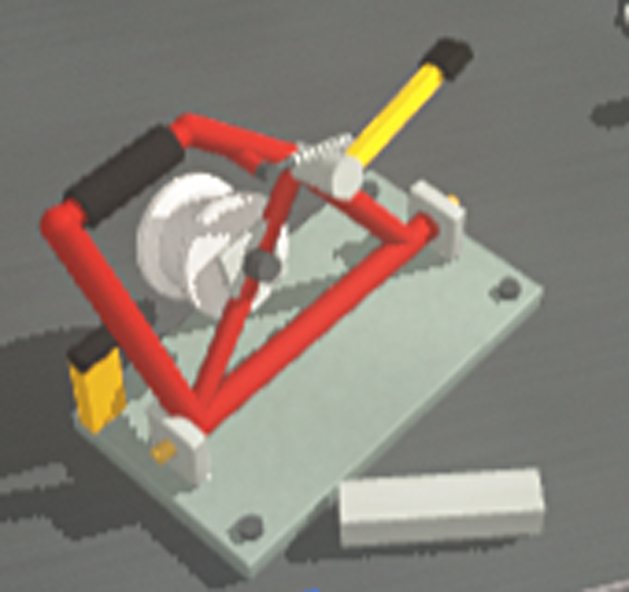

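View pics/d0z.png

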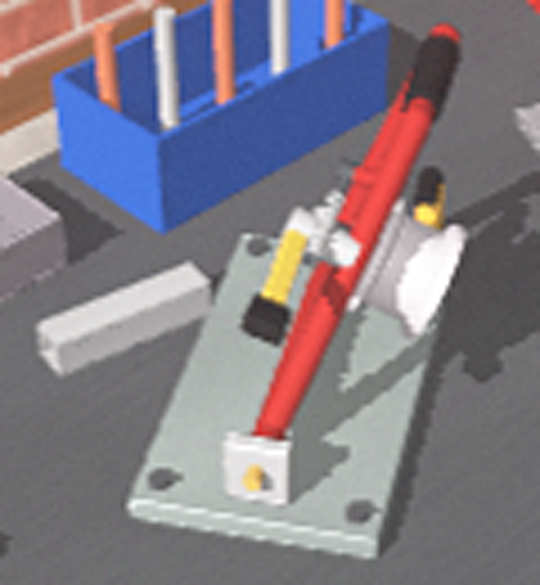

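```bash
python3 - <<'E'
from h import *
np.set_printoptions(precision=4,suppress=True)
f=lambda x,y:(180+x/3.7,185+y/3.7); g=lambda x,y:(210+x/4.5,135+y/4.5)
A=plane("scene",*f(248,568),.02);B=plane("scene",*f(542,290),.02);C=plane("scene",*f(75,420),.02)
D=plane("side",*g(130,500),.02);E=plane("side",*g(378,548),.02);F=plane("side",*g(242,233),.02)
print("++",A,F,"-+",B,D,"+-",C,"--",E)
print(np.linalg.norm(A-B),np.linalg.norm(A-C),np.linalg.norm(D-E))
print("yaw",np.degrees(np.arctan2(*(A-B)[[1,0]])),np.degrees(np.arctan2(*(C-A)[[1,0]]))+90,np.degrees(np.arctan2(*(E-D)[[1,0]]))+90,np.degrees(np.arctan2(*(F-D)[[1,0]])))
print("ctr",(C+B)/2,(C+D)/2,(A+E)/2,(F+E)/2)
foot=tri([("scene",*f(447,60)),("side",*g(266,320))]);print("foot",foot)
grip=tri([("scene",*f(127,177)),("side",*g(432,72))]);print("grip",grip)
for n,fn,l in[("lugx+",f,(178,445))]:print(plane("scene",*fn(*l),.05))
# fit
c=(C+(B+D)/2)/2; 
for yaw in [(-45)]:pass
import sys
def pred(c,yaw,q,k):
    y=np.radians(yaw);X=np.array([np.cos(y),np.sin(y),0]);Y=np.array([-X[1],X[0],0]);Z=np.array([0,0,1.])
    fy=Y*np.cos(q)+Z*np.sin(q); fz=-Y*np.sin(q)+Z*np.cos(q)
    h=np.array([c[0],c[1],.05])
    grip=h+.185*fz+.09*X; piv=h+.115*fz-.03*X+.041*fy
    a=np.radians(10)-k; leg=-X*np.cos(a)+fz*np.sin(a)
    return h,grip,piv,piv+.115*leg
yaw=np.degrees(np.arctan2(*(A-B)[[1,0]]))
for q in(.38,):print(yaw,*pred(((C+B)/2),yaw,q,0),sep="\n")
E
```

```text
++ [ 0.7605 -0.1002  0.02  ] [ 0.7557 -0.1001  0.02  ] -+ [0.6003 0.1499 0.02  ] [0.5937 0.1504 0.02  ] +- [ 0.6248 -0.189   0.02  ] -- [0.4485 0.0633 0.02  ]
0.2970128840269033 0.16214879295341889 0.16930182366062455
yaw -57.35424133838567 -56.7876782176956 -59.052315103313674 -57.10295424142206
ctr [ 0.6126 -0.0196  0.02  ] [ 0.6093 -0.0193  0.02  ] [ 0.6045 -0.0184  0.02  ] [ 0.6021 -0.0184  0.02  ]
foot (array([0.5194, 0.0943, 0.1886]), [array([-0.4, -0.2]), array([-0.4,  0.1])])
grip (array([ 0.5992, -0.1337,  0.224 ]), [array([-1.1, -0.6]), array([-0.9,  0.4])])
[ 0.6808 -0.1276  0.05  ]
-57.35424133838567
[ 0.6126 -0.0196  0.05  ]
[ 0.6033 -0.1324  0.2218]
[0.5925 0.0032 0.172 ]
[0.5252 0.0946 0.1905]
```

{"api": "carry_out", "payload": {"targets": [[0.4,-0.45,-0.4,0,0,-0.15],[0.7,-0.75,-0.8,0,0,-0.3],[0.95,-1,-0.8,0,0,-0.45],[0.95,-1,-0.8,0,0,-0.45],[0.95,-1,-0.8,0,0,-0.45],[0.95,-1,-0.8,0,0,-0.45]], "jaw": -1}}

```text
time_s: 0.9
position: [0.3014, -0.3533, 0.4033]
tcp_rot: [[0.548, 0.836, 0.002], [0.836, -0.548, -0.001], [-0.0, 0.002, -1.0]]
force: [0.8, -0.3, -0.1]
opening: 0.402
```

```bash
cat >> h.py <<'E'
from scipy.spatial.transform import Rotation as Ro
np.set_printoptions(precision=4,suppress=True)
C0=[.607,-.0195];YAW=-57.3
def axes(q):
    y=np.radians(YAW);X=np.array([np.cos(y),np.sin(y),0]);Y=np.array([-X[1],X[0],0]);Z=np.array([0,0,1.])
    return X,Y,Y*np.cos(q)+Z*np.sin(q),-Y*np.sin(q)+Z*np.cos(q)
def pred(q,k):
    X,Y,fy,fz=axes(q);h=np.array([*C0,.05]);grip=h+.185*fz+.09*X; piv=h+.115*fz-.03*X+.041*fy
    a=np.radians(10)-k; leg=-X*np.cos(a)+fz*np.sin(a);return h,grip,piv,piv+.115*leg
def kick(k,back,lean,r=.11,dy=.004):
    X,Y,fy,fz=axes(.38);h,g,piv,_=pred(.38,0);a=np.radians(10)-k
    leg=-X*np.cos(a)+fz*np.sin(a);mo=-X*np.sin(a)-fz*np.cos(a)
    l=np.radians(lean);tz=X*np.sin(l)-np.array([0,0,1])*np.cos(l);ty=Y;tx=np.cross(ty,tz)
    tip=piv+r*leg-(.013+back)*mo+dy*Y
    return tip-.019*tz,np.c_[tx,ty,tz]
def grippose(q,up):
    X,Y,fy,fz=axes(q);_,g,_,_=pred(q,0);return g+up*fz,np.c_[-X,fy,-fz]
def rows(l,s=None):
    s=s or bot.read_state();p,R=s["position"],s["tcp_rot"];o=[]
    for P,Q in l:o.append(np.r_[R.T@(P-p)/.2,Ro.from_matrix(R.T@Q).as_rotvec()/(np.pi/2)])
    o=np.array(o);print(np.round(o,3).tolist());return o
E
python3 - <<'E'
from h import *
s=bot.read_state();print(s["time_s"],s["position"],s["joint_positions"])
P,Q=kick(0,.05,25);print(P)
print(rows([(P,Q),(P+[0,0,.1],Q)]))
E
```

```text
0.9 [ 0.3014 -0.3533  0.4033] [-63.4083   7.6307  90.3279   0.0659  81.9181 -30.1849]
[0.508  0.0779 0.2646]
[[2.37, -0.319, 0.693, -0.158, -0.245, -0.721], [2.37, -0.318, 0.193, -0.158, -0.245, -0.721]]
[[ 2.3697 -0.3189  0.6926 -0.1584 -0.2453 -0.7206]
 [ 2.3697 -0.3176  0.1926 -0.1584 -0.2453 -0.7206]]
```

{"api": "carry_out", "payload": {"targets": [[0.3,-0.05,0,0,0,-0.1],[0.6,-0.1,0,-0.04,-0.06,-0.2],[0.9,-0.13,0,-0.08,-0.12,-0.3],[1,-0.15,0,-0.1,-0.15,-0.4],[1,-0.15,0,-0.1,-0.15,-0.4],[1,-0.15,0,-0.1,-0.15,-0.4]]}}

```text
time_s: 1.65
position: [0.386, -0.1707, 0.403]
tcp_rot: [[-0.038, 0.995, 0.088], [0.963, 0.06, -0.262], [-0.266, 0.075, -0.961]]
force: [0.8, -0.6, -0.9]
opening: 0.003
```

```bash
python3 - <<'E'
from h import *
s=bot.read_state();print(s["time_s"],s["position"],s["joint_positions"])
P,Q=kick(0,.05,25)
print(rows([(P,Q),(P+[0,0,.1],Q)]))
E
```

```text
1.65 [ 0.386  -0.1707  0.403 ] [-32.1603  -0.7779 101.3231 -10.9248  67.2598 -31.8529]
[[1.358, 0.63, 0.393, -0.068, -0.091, -0.321], [1.225, 0.667, -0.087, -0.068, -0.091, -0.321]]
[[ 1.3584  0.6297  0.3933 -0.0685 -0.0912 -0.3214]
 [ 1.2253  0.6673 -0.0872 -0.0685 -0.0912 -0.3214]]
```

{"api": "carry_out", "payload": {"targets": [[0.3,0.15,0,-0.02,-0.03,-0.1],[0.6,0.3,-0.05,-0.04,-0.06,-0.2],[0.9,0.5,-0.08,-0.07,-0.09,-0.32],[1,0.6,-0.08,-0.07,-0.09,-0.32],[1,0.6,-0.08,-0.07,-0.09,-0.32],[1,0.6,-0.08,-0.07,-0.09,-0.32]]}}

```text
time_s: 2.4
position: [0.4967, 0.0316, 0.3736]
tcp_rot: [[-0.486, 0.844, 0.227], [0.766, 0.536, -0.355], [-0.421, 0.002, -0.907]]
force: [0.5, -0.9, 0.3]
opening: 0.004
```

```bash
python3 - <<'E'
from h import *
s=bot.read_state();print(s["time_s"],s["position"],s["joint_positions"])
P,Q=kick(0,.03,25);print(P)
rows([(P+[0,0,.08],Q),(P,Q)])
E
```

```text
2.4 [0.4967 0.0316 0.3736] [  2.9194   9.2891  97.2806 -24.3031  62.6836 -20.2613]
[0.5123 0.0848 0.2463]
[[0.265, 0.208, 0.138, -0.0, -0.001, -0.003], [0.434, 0.207, 0.501, -0.0, -0.001, -0.003]]
```

{"api": "carry_out", "payload": {"targets": [[0.15,0.12,0.1,0,0,0],[0.27,0.21,0.14,0,0,0],[0.35,0.21,0.32,0,0,0],[0.43,0.21,0.5,0,0,0],[0.43,0.21,0.5,0,0,0]]}}

```text
time_s: 3.02
position: [0.511, 0.0821, 0.2445]
tcp_rot: [[-0.486, 0.846, 0.219], [0.767, 0.533, -0.357], [-0.419, -0.005, -0.908]]
force: [0.7, -0.0, -0.5]
opening: 0.003
```

```bash
python3 - <<'E'
from h import *
s=bot.read_state();print(s["time_s"],s["position"],s["joint_positions"])
a=bot.capture("scene")[130:330,180:400];b=bot.capture("side")[100:280,180:380];w=bot.capture("wrist")
cv2.imwrite("pics/a1.png",np.hstack([cv2.resize(a,(400,364),interpolation=2),cv2.resize(b,(400,364),interpolation=2)]));cv2.imwrite("pics/w1.png",w)
rows([kick(0,.0,25),kick(.1,0,25)]+[kick(k,0,25) for k in (.2,.3,.4,.5,.6,.7,.8,.9,1)])
E
```

```text
3.025 [0.511  0.0821 0.2445] [  9.1082  21.4234 103.3112 -30.5782  49.5275  -4.2152]
[[0.096, 0.049, 0.119, 0.001, -0.0, -0.005], [0.13, 0.069, 0.159, 0.001, -0.0, -0.005], [0.158, 0.089, 0.202, 0.001, -0.0, -0.005], [0.182, 0.109, 0.247, 0.001, -0.0, -0.005], [0.201, 0.129, 0.295, 0.001, -0.0, -0.005], [0.215, 0.149, 0.345, 0.001, -0.0, -0.005], [0.223, 0.169, 0.396, 0.001, -0.0, -0.005], [0.226, 0.188, 0.448, 0.001, -0.0, -0.005], [0.224, 0.207, 0.5, 0.001, -0.0, -0.005], [0.216, 0.224, 0.552, 0.001, -0.0, -0.005], [0.203, 0.24, 0.603, 0.001, -0.0, -0.005]]
```

View pics/a1.png

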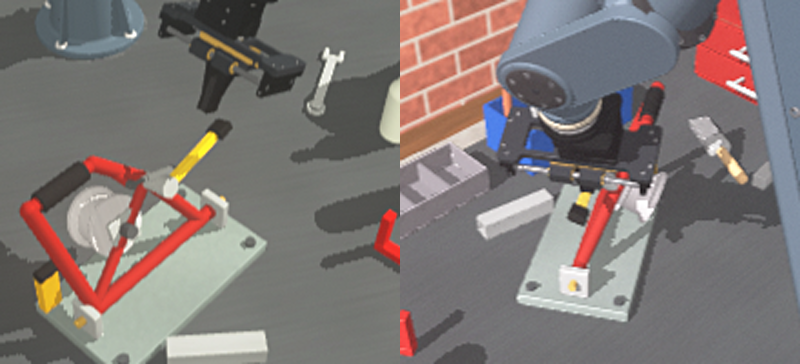

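View pics/w1.png

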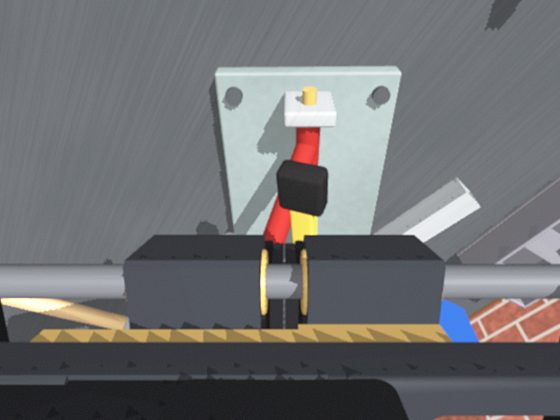

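```bash
python3 - <<'E'
from h import *
s=bot.read_state();c=bot.camera_info("wrist");M=c["mount"]
def w(p):
    t=s["tcp_rot"].T@(p-s["position"]);q=c["camera_matrix"]@(M[:3,:3].T@(t-M[:3,3]));return q[:2]/q[2]
f=pred(.38,0)[3];print(w(f),proj("scene",f),proj("side",f))
tip=s["position"]+.019*s["tcp_rot"][:,2];print("tip",tip,w(tip),proj("scene",tip))
X,Y,fy,fz=axes(.38);d=f-tip;print(f,"foot-tip in X,Y,Z",d@X,d@Y,d[2])
for sx in(-1,1):
  for sy in(-1,1):print(sx,sy,w(np.array([*C0,.02])+sx*.15*X+sy*.085*Y))
E
```

```text
[301.7542 189.1565] [300.5214 200.5176] [268.5741 205.7231]
tip [0.5186 0.0767 0.2313] [283.0584 263.4962] [294.0859 189.5265]
[0.5195 0.0946 0.1905] foot-tip in X,Y,Z -0.014539465770520009 0.010370718482788205 -0.040766553929782345
-1 -1 [212.3393  73.2443]
-1 1 [401.7537  71.7317]
1 -1 [239.9244 288.3184]
1 1 [359.6818 287.3903]
```

{"api": "carry_out", "payload": {"targets": [[0.06,0.05,0.05,0,0,0],[0.1,0.05,0.12,0,0,0],[0.13,0.07,0.16,0,0,0],[0.16,0.09,0.2,0,0,0],[0.18,0.11,0.25,0,0,0],[0.2,0.13,0.3,0,0,0],[0.215,0.15,0.345,0,0,0],[0.22,0.17,0.4,0,0,0],[0.225,0.19,0.45,0,0,0],[0.225,0.21,0.5,0,0,0],[0.215,0.225,0.55,0,0,0],[0.205,0.24,0.6,0,0,0],[0.205,0.24,0.6,0,0,0]]}}

```text
time_s: 4.8
position: [0.5627, 0.0975, 0.122]
tcp_rot: [[-0.483, 0.845, 0.228], [0.767, 0.534, -0.355], [-0.422, 0.004, -0.906]]
force: [-0.9, -0.2, -0.3]
opening: 0.007
```

```bash
python3 - <<'E'
from h import *
s=bot.read_state();print(s["time_s"],s["position"],s["joint_positions"],s["force"])
a=bot.capture("scene")[130:330,180:400];b=bot.capture("side")[100:280,180:380]
cv2.imwrite("pics/a2.png",np.hstack([cv2.resize(a,(400,364),interpolation=2),cv2.resize(b,(400,364),interpolation=2)]))
E
```

```text
4.8 [0.5627 0.0975 0.122 ] [  9.877   36.1396 101.8544 -38.7588  38.4313   7.7192] [-0.8862 -0.2202 -0.2643]
```

View pics/a2.png

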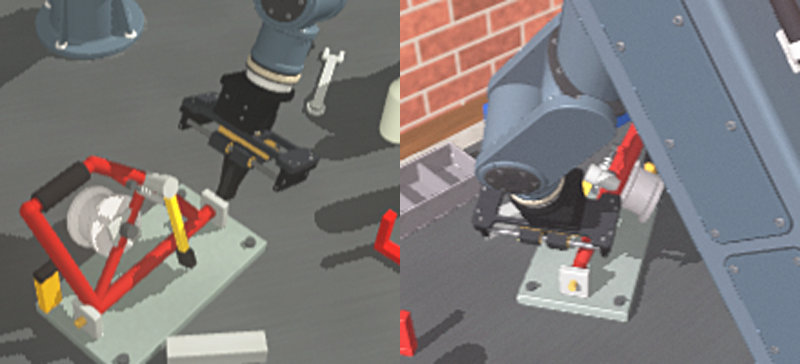

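{"api": "carry_out", "payload": {"targets": [[0,0,-0.25,0,0,0],[0,0,-0.5,0,0,0],[0,0,-0.75,0,0,0],[0,0,-1,0,0,0],[0,0,-1,0,0,0]], "jaw": 1}}

```text
time_s: 5.52
position: [0.5178, 0.1708, 0.3086]
tcp_rot: [[-0.481, 0.844, 0.239], [0.767, 0.537, -0.352], [-0.425, 0.014, -0.905]]
force: [0.0, -0.7, -0.1]
opening: 0.486
```

```bash
python3 - <<'E'
from h import *
s=bot.read_state();print(s["time_s"],s["position"],s["joint_positions"],s["force"])
for k in (1.5,1.8):print(proj("scene",pred(.38,k)[3]))
P,Q=grippose(.38,.12);print(P,Q)
rows([(P,Q),(P+[0,0,.05],Q)])
E
```

```text
5.525 [0.5178 0.1708 0.3086] [ 18.9287  19.745   93.5527 -27.5016  62.5769  -1.3881] [ 0.0159 -0.6795 -0.087 ]
[291.2062 261.5733]
[282.4878 270.6126]
[ 0.5604 -0.1564  0.3332] [[-0.5402  0.7815  0.3121]
 [ 0.8415  0.5017  0.2004]
 [-0.      0.3709 -0.9287]]
[[-1.409, -0.697, 0.514, -0.23, 0.277, 0.049], [-1.516, -0.693, 0.288, -0.23, 0.277, 0.049]]
```

{"api": "carry_out", "payload": {"targets": [[-0.25,-0.1,0,-0.05,0.05,0],[-0.5,-0.25,0.05,-0.1,0.1,0.02],[-0.8,-0.4,0.1,-0.17,0.2,0.04],[-1,-0.6,0.15,-0.23,0.28,0.05],[-1,-0.6,0.15,-0.23,0.28,0.05],[-1,-0.6,0.15,-0.23,0.28,0.05]]}}

```text
time_s: 6.28
position: [0.5196, -0.0623, 0.3638]
tcp_rot: [[-0.532, 0.788, 0.311], [0.847, 0.492, 0.202], [0.006, 0.37, -0.929]]
force: [0.2, -0.4, 0.3]
opening: 0.992
```

```bash
python3 - <<'E'
from h import *
s=bot.read_state();print(s["time_s"],s["position"],s["joint_positions"],s["force"])
rows([grippose(.38,.12),grippose(.38,.06),grippose(.38,0)])
E
```

```text
6.275 [ 0.5196 -0.0623  0.3638] [-29.9706   9.0703  98.1531  21.5199  64.173  -70.0381] [ 0.2176 -0.3704  0.3372]
[[-0.508, -0.127, 0.11, -0.0, -0.001, -0.007], [-0.508, -0.127, 0.41, -0.0, -0.001, -0.007], [-0.509, -0.127, 0.71, -0.0, -0.001, -0.007]]
```

{"api": "carry_out", "payload": {"targets": [[-0.2,-0.05,0.05,0,0,0],[-0.4,-0.1,0.1,0,0,0],[-0.51,-0.13,0.11,0,0,0],[-0.51,-0.13,0.11,0,0,0],[-0.51,-0.13,0.11,0,0,0]]}}

```text
time_s: 6.9
position: [0.5596, -0.1553, 0.3332]
tcp_rot: [[-0.533, 0.787, 0.31], [0.846, 0.493, 0.204], [0.008, 0.37, -0.929]]
force: [-0.8, -0.1, 0.3]
opening: 1.0
```

```bash
python3 - <<'E'
from h import *
s=bot.read_state();print(s["time_s"],s["position"],s["joint_positions"],s["force"])
cv2.imwrite("pics/w3.png",bot.capture("wrist"));a=bot.capture("scene")[130:330,180:400];b=bot.capture("side")[100:280,180:380]
cv2.imwrite("pics/a3.png",np.hstack([cv2.resize(a,(400,364),interpolation=2),cv2.resize(b,(400,364),interpolation=2)]))
c=bot.camera_info("wrist");M=c["mount"]
def w(p):
    t=s["tcp_rot"].T@(p-s["position"]);q=c["camera_matrix"]@(M[:3,:3].T@(t-M[:3,3]));return q[:2]/q[2]
g=pred(.38,0)[1];X=axes(.38)[0];print(w(g),w(g+.0375*X),w(g-.0375*X))
rows([grippose(.38,.06),grippose(.38,0)])
E
```

```text
6.9 [ 0.5596 -0.1553  0.3332] [-36.7871  17.1042  92.1591  22.6396  64.8245 -77.587 ] [-0.7986 -0.1131  0.2863]
[283.7438 214.4709] [284.2635 261.3405] [283.1888 164.4273]
[[-0.006, -0.001, 0.302, -0.0, -0.002, -0.006], [-0.007, -0.001, 0.602, -0.0, -0.002, -0.006]]
```

View pics/w3.png

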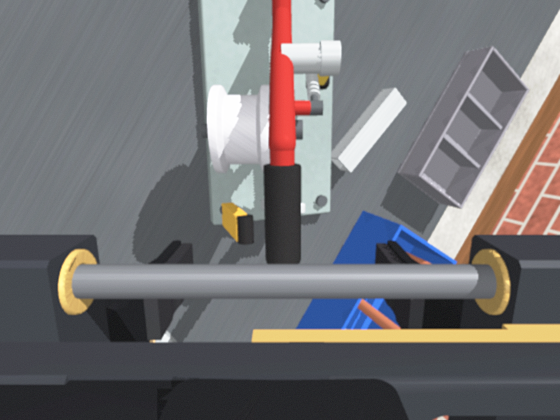

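View pics/a3.png

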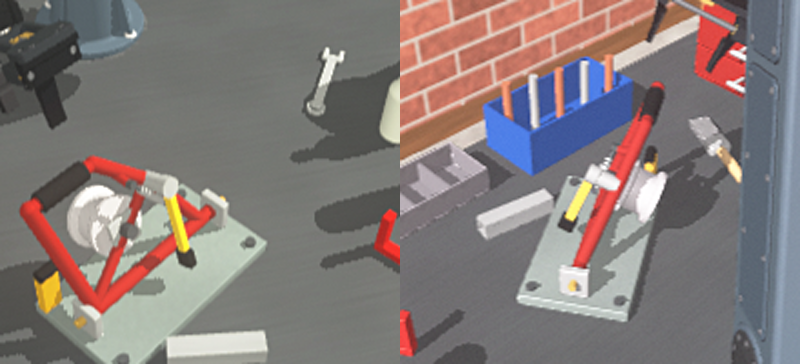

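The wrist view shows the grip at u≈282, v 165–262, which matches the prediction. I'll descend and grasp.

{"api": "carry_out", "payload": {"targets": [[0,0,0.15,0,0,0],[0,0,0.3,0,0,0],[0,0,0.45,0,0,0],[0,0,0.59,0,0,0],[0,0,0.59,0,0,0]]}}

```text
time_s: 7.68
position: [0.5955, -0.1299, 0.2227]
tcp_rot: [[-0.535, 0.787, 0.307], [0.845, 0.494, 0.205], [0.01, 0.369, -0.929]]
force: [-0.3, 0.5, -0.0]
opening: 0.996
```

{"api": "carry_out", "payload": {"targets": [[0,0,0,0,0,0],[0,0,0,0,0,0],[0,0,0,0,0,0],[0,0,0,0,0,0],[0,0,0,0,0,0],[0,0,0,0,0,0],[0,0,0,0,0,0],[0,0,0,0,0,0]], "jaw": -1}}

```text
time_s: 8.68
position: [0.5949, -0.1302, 0.2223]
tcp_rot: [[-0.535, 0.788, 0.306], [0.845, 0.495, 0.205], [0.01, 0.368, -0.93]]
force: [-2.6, -1.4, -0.1]
opening: 0.313
```

```bash
python3 - <<'E'
from h import *
s=bot.read_state();print(s["time_s"],s["position"],s["joint_positions"],s["force"],s["opening"]*87)
X,Y,fy,fz=axes(.38);d=s["position"]-pred(.38,0)[1];print("off",d@X,d@fy,d@fz)
# rigid rotation of current pose about hinge
h=pred(0,0)[0];l=[]
for a in np.linspace(0,.38,13)[1:]:
    r=Ro.from_rotvec(-X*a*1.0)  # candidate
    l.append((h+r.apply(s["position"]-h),r.as_matrix()@s["tcp_rot"]))
print(l[-1]);rows(l)
E
```

```text
8.675 [ 0.5949 -0.1302  0.2223] [-32.2453  26.7921  96.4978  25.8096  50.5641 -79.9841] [-2.5793 -1.4023 -0.0566] 27.215882809167184
off -0.0033926258278550287 -0.0010342159896011918 0.000990216199586342
(array([ 0.6529, -0.0929,  0.236 ]), array([[-0.5324,  0.8465, -0.0066],
       [ 0.8465,  0.5324,  0.0042],
       [ 0.0071, -0.0033, -1.    ]]))
[[0.0, 0.029, 0.0, 0.02, -0.0, 0.0], [0.001, 0.059, 0.001, 0.04, -0.0, 0.0], [0.001, 0.088, 0.003, 0.06, -0.001, 0.0], [0.001, 0.118, 0.006, 0.081, -0.001, 0.001], [0.001, 0.147, 0.01, 0.101, -0.001, 0.001], [0.002, 0.176, 0.015, 0.121, -0.001, 0.001], [0.002, 0.205, 0.021, 0.141, -0.001, 0.001], [0.002, 0.233, 0.028, 0.161, -0.001, 0.001], [0.002, 0.262, 0.035, 0.181, -0.002, 0.001], [0.002, 0.29, 0.044, 0.202, -0.002, 0.001], [0.003, 0.318, 0.053, 0.222, -0.002, 0.002], [0.003, 0.346, 0.063, 0.242, -0.002, 0.002]]
```

Holding the 28 mm sleeve with the jaws 27.2 mm apart. Next is the tilt-up along the hinge arc.

{"api": "carry_out", "payload": {"targets": [[0,0.015,0,0.01,0,0],[0,0.03,0,0.02,0,0],[0,0.059,0.001,0.04,0,0],[0,0.088,0.003,0.06,0,0],[0,0.118,0.006,0.08,0,0],[0,0.147,0.01,0.1,0,0],[0,0.176,0.015,0.12,0,0],[0,0.205,0.021,0.14,0,0],[0,0.233,0.028,0.16,0,0],[0,0.262,0.035,0.18,0,0],[0,0.29,0.044,0.2,0,0],[0,0.318,0.053,0.22,0,0],[0,0.335,0.059,0.232,0,0],[0,0.346,0.063,0.242,0,0],[0,0.346,0.063,0.242,0,0],[0,0.346,0.063,0.242,0,0]]}}

```text
time_s: 10.68
position: [0.6529, -0.0931, 0.2356]
tcp_rot: [[-0.535, 0.845, -0.009], [0.845, 0.535, 0.008], [0.011, -0.004, -1.0]]
force: [-1.3, 0.6, -4.1]
opening: 0.314
```

```bash
python3 - <<'E'
from h import *
s=bot.read_state();print(s["time_s"],s["position"],s["tcp_rot"],s["force"],s["opening"]*87,s["qvel"])
X,Y,fy,fz=axes(0);d=s["position"]-pred(0,0)[0];print("tilt",np.arctan2(-d@Y,d[2]),"r",np.hypot(d@Y,d[2]), d@X)
cv2.imwrite("pics/w4.png",bot.capture("wrist"));a=bot.capture("scene")[130:330,180:400];b=bot.capture("side")[100:280,180:380]
cv2.imwrite("pics/a4.png",np.hstack([cv2.resize(a,(400,364),interpolation=2),cv2.resize(b,(400,364),interpolation=2)]))
for n in ("scene","side"):print(n,*[proj(n,p) for p in pred(0,1.8)])
E
```

```text
10.675 [ 0.6529 -0.0931  0.2356] [[-0.5349  0.8449 -0.0091]
 [ 0.8449  0.5349  0.0076]
 [ 0.0113 -0.0036 -0.9999]] [-1.3408  0.5517 -4.1358] 27.303767367968067 [-0.0604 -0.1206  0.199   0.1197 -0.0068 -0.0305]
tilt 0.0062001589830662195 r 0.1856430875863811 0.0867170876716595
scene [264.9224 271.6057] [234.9117 244.5996] [285.9174 244.0386] [283.2756 274.9135]
side [276.5804 210.4631] [283.1776 145.8569] [260.6698 185.5617] [262.2462 213.2909]
```

View pics/a4.png

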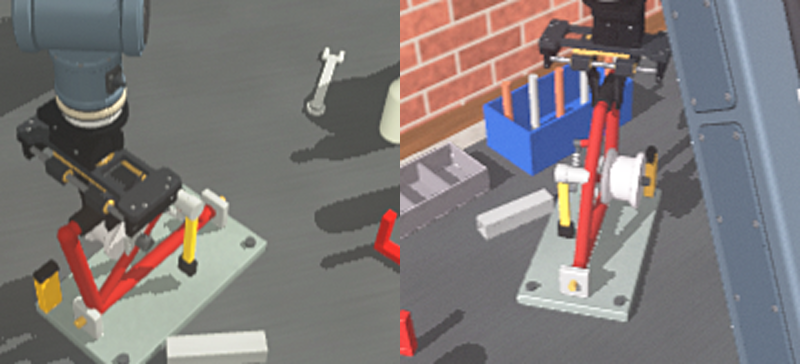

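View pics/w4.png

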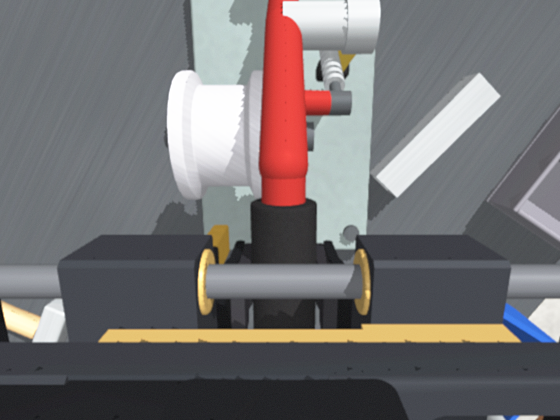

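{"api": "carry_out", "payload": {"targets": [[0,0,0,0,0,0],[0,0,0,0,0,0],[0,0,0,0,0,0],[0,0,0,0,0,0],[0,0,0,0,0,0],[0,0,0,0,0,0],[0,0,0,0,0,0],[0,0,0,0,0,0]]}}

```text
time_s: 11.82
position: [0.6528, -0.0932, 0.2357]
tcp_rot: [[-0.535, 0.845, -0.009], [0.845, 0.535, 0.008], [0.011, -0.004, -1.0]]
force: [-1.7, 0.6, -3.3]
opening: 0.317
```

```bash
python3 - <<'E'
from h import *
s=bot.read_state()
X,Y,fy,fz=axes(0);d=s["position"]-pred(0,0)[0];print("tilt",np.arctan2(-d@Y,d[2]),s["opening"]*87,s["force"],s["qvel"])
bot.hand_in()
E
```

```text
tilt 0.006912558857755642 27.538846285713102 [-1.7069  0.5825 -3.2832] [ 0.0011 -0.0226 -0.1038 -0.0247  0.0608  0.0565]
the job is handed in; nothing more can be done
```

The job is handed in, with the frame held upright by its grip and the kickstand down; the interface gave no verdict. I pushed the kickstand foot along its arc past dead centre with the shut fingertips while the frame still leaned, and it snapped down. Then I gripped the rubber sleeve, swung the frame upright about its hinge and held it there, finishing at about 12 s of the 48 s allowed.

- **Kickstand:** the foot was within about 1.5 px (scene view) of the predicted fully down position while the frame still leaned. Once upright it was within about 2 px in the scene view and 1 px in the side view.
- **Frame:** the tilt worked out from the gripper position was about 0.007 rad, and the joints were still (about 0.1°/s at most).
- **Grip:** the jaws were 27.5 mm apart on the 28 mm sleeve. I did not measure the finger contact force itself; grip force is fixed at half the maximum.
- **Bystanders:** the tube offcut and wrench looked unmoved in the last pictures. I did not measure the bystanders one by one.

No check failed. The only disagreements were the small pixel offsets above and a few millimetres between the two cameras when I located the stand.

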